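Slide the cooker whistle and the spice tin home on the sloped tray

TASK

On the white sloped tray, slide the steel cooker whistle and the steel spice tin down their lanes until each rests upright against the back stop at the low end. Slide them along the tray, do not lift them out of it, and leave the small ceramic cup in the third lane standing where it is.

Things in the scene. Friction and masses are not known exactly. Their poses are not given: they have to be found in the camera images.
- tray: Fixed white plastic tray, 270 x 252 mm, sloping 10 degrees down along its +x. Origin on the counter; x level downhill, y across, z up. Floor top z = 45 mm - 0.176 x, from x -145 (open end) to +118 mm, where the uphill face of the stop (32 mm high, square to the floor) stands. Two dividers 12 mm high at y -40, +40 part 3 lanes, centres y -82, 0, +82; sides 18 mm high. See also cup.
- whistle: Stainless steel cooker whistle, 90 g: round body 34 mm in diameter, 24 mm high, narrow neck and round black knob 26 mm in diameter, 46 mm high in all. Stands square to the sloped floor in one of the lanes, near the upper end. Origin: centre of its underside, z up its axis. Against the stop its origin is at x = +101 mm in the tray's frame.
- tin: Round steel spice tin with lid, 48 mm in diameter, 40 mm high, 110 g, standing in another lane of the tray near the upper end (its twin on the counter is not meant). Origin: centre of its underside, z up its axis. Against the stop its origin is at x = +94 mm in the tray's frame.
- cup: Small white ceramic cup without handle, 54 mm across the rim, 48 mm high, in the remaining lane; it stays there. Origin: centre of its underside. Whistle, tin and cup all start at x about -59 mm in the tray's frame, one in each lane, in any order; friction holds them on the slope, and about 1 N slides one.
Not all that is in view belongs to the job. Leave any black or purple look-alike of the cup alone.

How it is judged:
At the end, for the whole second after the job is handed in: Whistle and tin both stand upright (within 23 degrees of vertical) and still on the tray's floor, each within about 13 mm of touching the back stop; the cup still stands upright within 20 mm of where it was (x of whistle in the frame of tray between 0.088 and 0.125 m and y of whistle in the frame of tray between -0.12 and 0.12 m and z of each of whistle, tin in the frame of tray below 0.045 m and angle between each of whistle, tin, cup's own z axis and vertical below 0.4 rad and linear speed of each of whistle, tin below 0.01 m/s and x of tin in the frame of tray between 0.081 and 0.125 m and y of tin in the frame of tray between -0.12 and 0.12 m and distance of cup from where it was at the start of the episode below 0.02 m).
It fails at once if the whistle or the tin is lifted out of the tray (z of any of whistle, tin in the frame of tray above 0.09 m).
It fails at once if the cup is shoved more than 30 mm or tipped over (distance of cup from where it was at the start of the episode above 0.03 m or angle between cup's own z axis and vertical above 0.8 rad).
It also fails if it takes over 64 s, if anything falls off the work surface, if the arm or the gripper's body presses on something with over 40 N, if the wrist force passes 120 N, or if a joint passes its speed limit or range.

ROBOT

A 6-joint arm with a two-finger parallel gripper is mounted at the origin on the work surface. World frame = base frame: x ahead of the robot, y to its left, z up, the work surface at z = 0. Lengths are in m, angles in rad, forces in N, time in s.
With the tool pointing down it reaches from about 0.35 to 0.975 m from the base axis. Payload 4.9 kg.
Tool frame: the origin (TCP) lies at the very end of the fingers, on their centre line; the grasp point (between the pads) lies 19 mm behind it (grasp_offset is the distance from the TCP to the grasp point, in m); x points along the fingers, y is the direction in which the jaws open and shut, and the axes are right-handed (so a half turn about x gives the same grasp; the last joint's range is limited). The gripper opens to 85 mm and grips with 20 to 120 N. Pads are 22 mm wide; open, the fingers measure 114 mm over their backs; the gripper's body (76 mm by 85 mm) begins 54 mm behind the grasp point. The pads swing forward as they close: fully open they stand 13 mm farther back than shut.
Start: joints at [-1.448, 0.053, 1.613, -0, 1.476, -0.119], TCP at [0.15, -0.607, 0.231] pointing down, gripper open.
Joint ranges: [-3.01, 3.01], [-1.01, 2.22], [0.06, 2.58], [-1.02, 4.17], [0.09, 2.62], [-3.14, 3.14]. Speed limits (rad/s): [2.57, 2.57, 3.14, 3.14, 3.14, 3.14].

INTERFACE

Orientations are given as a rotation vector (axis times angle).
In Python, from station import get_obs, get_image, camera_model, finish_job, grasp_offset gives the robot as it stands.
- The arm moves only by the shell command python3 -m crank 'ROWS' [OPENING] [FORCE]. ROWS is JSON, a list that holds one entry, the list of rows, each a list of 4 numbers: the shift along the world's x, y, z in m, then the turn about the world's z in degrees. In form: [[[dx, dy, dz, turn], ...]]. A call has 1 to 5 rows; each row is the pose to reach, as a shift and turn from the pose commanded when the call began; what a row does not reach only later rows make up. A row lasts 1/12 s, in which the tool goes at most 41.7 mm and 7.16 degrees, less where a joint would pass 70% of its speed; a pose out of reach is approached as far as the arm can. A call with a gripper value outside its range is refused whole. OPENING is the opening, from 0 (shut) to 1 (fully open), set as the call begins (- or left out, the last holds). The fingers move at their own pace and stop on an object; FORCE is the grip in N (left out, the last holds). Time passes only in rows, so rows that repeat a pose let the fingers close. It gives the time, the measured TCP pose, the force and the opening at its end, in the units of the state.
- get_obs(): the state, without advancing time (a new reading comes with each control period).
- get_image(name): name is "side" or "top" or "wrist"; returns (picture, depth): 384x512x3 uint8, red, green, blue; 384x512 float32, m along the optical axis (not along the pixel's ray), 0 where there is no reading.
- camera_model(name): a dict with "fx", "fy", "cx", "cy" (pixels), "xyz" and "attitude" of the camera in the world. Camera axes: x right, y down, z forward; pixel columns grow to the right and rows downward; lengths in m; the calibration is good to about 2 mm. A picture is of the moment at which its call begins: read the wrist's pose just before it. camera_model takes no time and is no camera call; for the wrist camera it gives the pose at the moment of the call.
- finish_job(): hands the job in, once; it reports no verdict.
The state is a dict: "t": time; "q": joint angles; "dq": joint speeds; "effort": joint torques, N m; "tool_pos": TCP position; "tool_rot": TCP orientation; "contact_force": force on the tool from outside, world axes, zero at the start; "wrist_torque": the same for the moment, N m; "opening": finger opening in m.
Only numpy, scipy, OpenCV 4.12 (cv2) and the standard library are available. Lean on these libraries where they do the work, as an engineer would, in place of code of your own. Each camera call takes 0.05 s, during which the arm holds its last target.

## Working session

There is one attempt and no reset: what is moved stays moved. The work goes in short steps, Python scripts to look and compute and a shell command to move; the robot and the scene stay as the last step left them, time stands still between calls to the robot, and variables do not carry over. Pictures are saved under pics/ and viewed, and the job is handed in when it is done.

```bash
mkdir -p pics; ls; python3 - <<'E'
from station import *
import cv2,numpy as np
o=get_obs();print({k:np.round(v,3) for k,v in o.items()})
for n in("top","side"):
    im,d=get_image(n);cv2.imwrite(f"pics/{n}0.png",im[:,:,::-1]);np.save(f"pics/{n}0.npy",d);print(n,camera_model(n))
E
```

```text
pics
{'t': np.float64(0.0), 'q': array([-1.448,  0.053,  1.614,  0.   ,  1.476, -0.119]), 'dq': array([-0.   ,  0.001,  0.002, -0.001,  0.   , -0.001]), 'effort': array([ 3.0000e-03, -3.9369e+01, -3.7017e+01,  0.0000e+00,  7.0000e-03,
        0.0000e+00]), 'tool_pos': array([ 0.15 , -0.606,  0.23 ]), 'tool_rot': array([ 2.094,  0.257, -2.094]), 'contact_force': array([ 0.661,  0.263, -0.329]), 'wrist_torque': array([-0.035, -0.009,  0.   ]), 'opening': np.float64(0.085)}
top {'fx': 412.0999319856704, 'fy': 412.0999319856704, 'cx': 249.0329366739922, 'cy': 191.11751700562687, 'xyz': array([0.44427295, 0.05067374, 0.70696371]), 'attitude': array([-2.21056187,  2.16487159, -0.10219967])}
side {'fx': 471.90284739633006, 'fy': 471.90284739633006, 'cx': 254.42306851324037, 'cy': 189.03147866118954, 'xyz': array([ 0.20811265, -0.54833268,  0.58925644]), 'attitude': array([-2.19303028,  0.51367539, -0.25148559])}
```

View pics/top0.png

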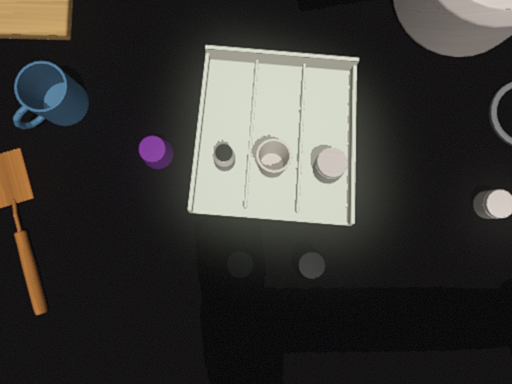

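View pics/side0.png

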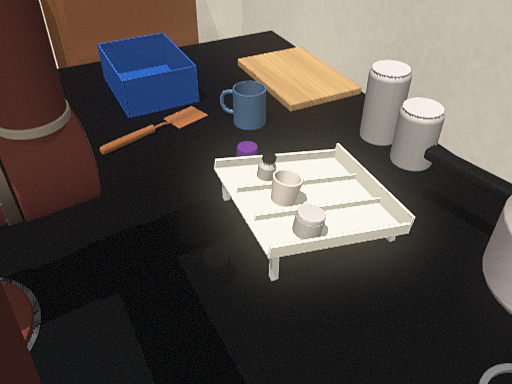

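The top view shows the stop on the far side, with the top edge running (207,48)-(357,58). The whistle, with its black knob, is at (224,153) in the left lane. The cup is at (273,156) in the middle lane and the tin at (331,163) in the right lane. There are two tin candidates: (331,163) inside the tray, and its twin at (494,205) on the counter. The task says the tin stands in the tray, so (331,163) is the one. I'll measure and enlarge a crop to confirm.

```bash
cat > h.py <<'E'
import numpy as np,cv2
from scipy.spatial.transform import Rotation as Ro
def ray(m,u,v):
    d=np.stack([(np.asarray(u,float)-m["cx"])/m["fx"],(np.asarray(v,float)-m["cy"])/m["fy"],np.ones_like(np.asarray(u,float))],-1)
    return d@Ro.from_rotvec(m["attitude"]).as_matrix().T
def pts(m,d):
    v,u=np.indices(d.shape); return m["xyz"]+ray(m,u,v)*d[...,None]
def proj(m,P):
    c=(np.asarray(P)-m["xyz"])@Ro.from_rotvec(m["attitude"]).as_matrix()
    return np.stack([c[...,0]/c[...,2]*m["fx"]+m["cx"],c[...,1]/c[...,2]*m["fy"]+m["cy"]],-1)
E
python3 - <<'E'
from station import *;from h import *
m=camera_model("top");d=np.load("pics/top0.npy");P=pts(m,d)
im=cv2.imread("pics/top0.png")
c=cv2.resize(im[35:235,180:370],None,fx=3,fy=3,interpolation=cv2.INTER_CUBIC)[:600];cv2.imwrite("pics/crop0.png",c)
print(Ro.from_rotvec(m["attitude"]).as_matrix().round(2))
# floor plane from samples of empty floor
reg=[(215,70,245,130),(262,75,295,130),(310,80,345,140)]
F=np.concatenate([P[y0:y1,x0:x1].reshape(-1,3) for x0,y0,x1,y1 in reg]);F=F[F[:,2]>0]
A=np.c_[F[:,:2],np.ones(len(F))];k=np.linalg.lstsq(A,F[:,2],rcond=None)[0]
r=F[:,2]-A@k;F2=abs(r)<.003;k=np.linalg.lstsq(A[F2],F[F2,2],rcond=None)[0];print("plane",k,np.hypot(*k[:2]),np.degrees(np.arctan2(-k[1],-k[0])),r.std())
h=P[...,2]-(P[...,:2]@k[:2]+k[2])
for n,(x0,y0,x1,y1) in dict(whistle=(212,140,238,170),cup=(254,136,292,178),tin=(313,145,349,185)).items():
    s=np.zeros(h.shape,bool);s[y0:y1,x0:x1]=1
    hh=h[s&(d>0)];top=np.percentile(hh,97)
    t=s&(h>top-.008)&(d>0);Q=P[t];(cx,cy),rad=cv2.minEnclosingCircle((Q[:,:2]*1000).astype(np.float32))
    print(n,"top h",top,"mean",Q.mean(0).round(4),"circ",cx,cy,rad,t.sum())
# mask white tray raised walls
w=(h>.006)&(h<.04)&(im.min(2)>90)&(d>0)
for v,u in [(49,207),(58,357),(222,353),(210,190),(65,256),(70,302),(205,247),(210,299),(52,280),(215,270)]:
    print((u,v),P[v,u].round(4),h[v,u].round(4))
E
```

```text
[[ 0.02 -1.    0.08]
 [-1.   -0.02 -0.01]
 [ 0.02 -0.08 -1.  ]]
plane [-0.28189069  0.02367279  0.21887662] 0.2828829430322001 -4.800356289933566 0.03242573632088788
whistle top h 0.03650994832626425 mean [0.5497 0.0812 0.1004] circ 550.0509033203125 81.47042846679688 12.840226173400879 227
cup top h 0.03973048519059216 mean [0.5488 0.0064 0.1012] circ 546.4935302734375 6.718796730041504 26.668174743652344 349
tin top h 0.032391090983279976 mean [ 0.5391 -0.0816  0.0948] circ 539.2967529296875 -81.8675765991211 23.392770767211914 724
(207, 49) [0.7279 0.1153 0.0525] 0.0361
(357, 58) [ 0.7187 -0.1306  0.0538] 0.0406
(353, 222) [ 0.4502 -0.1153  0.0865] -0.0028
(190, 210) [0.4632 0.1302 0.0877] -0.0037
(256, 65) [0.7094 0.0343 0.0365] 0.0168
(302, 70) [ 0.7071 -0.0445  0.0254] 0.0069
(247, 205) [0.4734 0.0448 0.0669] -0.0196
(299, 210) [ 0.4673 -0.0363  0.0664] -0.0199
(280, 52) [ 0.7248 -0.004   0.0553] 0.0408
(270, 215) [0.4586 0.009  0.07  ] -0.0198
```

View pics/crop0.png

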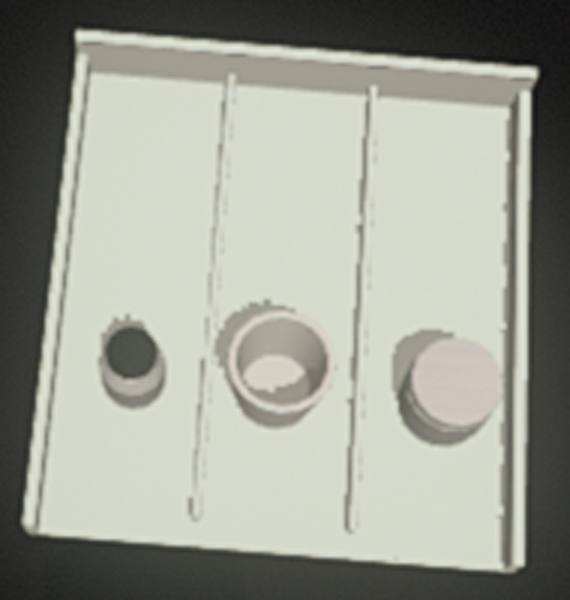

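The crop confirms it: the plain lidded tin is at (331,163) in the right lane. The knobbed whistle is in the left lane and the cup in the middle. Next I'll fit the tray frame robustly, and check obstacles along the route and the tool yaw.

```bash
python3 - <<'E'
from station import *;from h import *
m=camera_model("top");d=np.load("pics/top0.npy");P=pts(m,d)
reg=[(215,75,243,130),(262,80,295,130),(310,85,340,140),(205,180,240,200),(255,185,290,205)]
F=np.concatenate([P[y0:y1,x0:x1].reshape(-1,3) for x0,y0,x1,y1 in reg]);F=F[(F[:,2]>0.01)&(F[:,2]<.09)]
for i in range(8):
    A=np.c_[F[:,:2],np.ones(len(F))];k=np.linalg.lstsq(A,F[:,2],rcond=None)[0];r=F[:,2]-A@k;F=F[abs(r)<max(.003,2*r.std())]
print("plane",k,np.hypot(*k[:2]),"yaw",np.degrees(np.arctan2(-k[1],-k[0])),r.std(),len(F))
h=P[...,2]-(P[...,:2]@k[:2]+k[2]);ok=(d>0)
def line(mask,ax):
    Q=P[mask][:,:2];vx,vy,x,y=cv2.fitLine(Q.astype(np.float32),cv2.DIST_HUBER,0,.01,.001).ravel();return np.degrees(np.arctan2(vy,vx)),x,y,mask.sum()
s=np.zeros(h.shape,bool)
v,u=np.indices(h.shape)
tm=ok&(P[...,1]<.15)&(P[...,1]>-.15)&(P[...,0]>.42)&(P[...,0]<.75)
print("stop",line(tm&(h>.024)&(h<.038)&(P[...,0]>.69),0))
print("divL",line(tm&(h>.007)&(h<.018)&(abs(P[...,1]-.04)<.012)&(P[...,0]<.69),0))
print("divR",line(tm&(h>.007)&(h<.018)&(abs(P[...,1]+.04)<.012)&(P[...,0]<.69),0))
print("sideL",line(tm&(h>.012)&(h<.024)&(P[...,1]>.112)&(P[...,0]<.69),0))
print("sideR",line(tm&(h>.012)&(h<.024)&(P[...,1]<-.112)&(P[...,0]<.69),0))
print("tops h",[np.round(np.percentile(h[a:b,c:e],95),4) for a,b,c,e in[(145,165,216,232),(140,172,258,288),(150,178,318,346)]])
q=get_obs();print("tool R\n",Ro.from_rotvec(q["tool_rot"]).as_matrix().round(3))
ms=camera_model("side");ds=np.load("pics/side0.npy");PS=pts(ms,ds)
for nm,PP,dd in(("top",P,d),("side",PS,ds)):
    print(nm)
    for x in np.arange(.1,.9,.1):
        row=[]
        for y in np.arange(-.7,.5,.1):
            k2=(dd>0)&(PP[...,0]>=x)&(PP[...,0]<x+.1)&(PP[...,1]>=y)&(PP[...,1]<y+.1)
            row.append(f"{PP[...,2][k2].max()*100:4.0f}" if k2.sum()>5 else "  --")
        print(f"{x:.1f}"," ".join(row))
E
```

```text
plane [-0.17557005  0.00920465  0.14983934] 0.17581117196012042 yaw -3.0011103731709405 0.0010421776322401448 6182
stop (np.float32(86.51692), np.float32(0.7208444), np.float32(-0.011642784), np.int64(907))
divL (np.float32(-3.4344006), np.float32(0.574965), np.float32(0.041074753), np.int64(329))
divR (np.float32(-3.4416003), np.float32(0.57194406), np.float32(-0.038537122), np.int64(387))
sideL (np.float32(-3.4453883), np.float32(0.5715325), np.float32(0.124046355), np.int64(585))
sideR (np.float32(-3.339908), np.float32(0.5765722), np.float32(-0.12141093), np.int64(676))
tops h [np.float64(0.0482), np.float64(0.0493), np.float64(0.0422)]
tool R
 [[-0.     0.239 -0.971]
 [ 0.002 -0.971 -0.239]
 [-1.    -0.002 -0.   ]]
top
0.1   --   --    0    0    0    0    0    0    0    0    0    0
0.2   --   --    0    0    0    0    0    0    0    0    2    0
0.3   --   --    0    0    0    0    5    5    0    0    2    2
0.4   --   --    0    4    0    9    8    8    9    0    0    2
0.5   --   --    1    4    0   10   11   11    8    5    0    7
0.6   --   --    1    1    1    6    6    6    7    0    9    9
0.7   --   --    0   15   15    6    6    6    6    0    3    3
0.8   --   --   --   --    9    0    0    0    0    0    2    3
side
0.1   --   53   53   --   --    0   45   27    0    0    0   --
0.2   --   --   --   --    0    0   45   44    0    0    2    0
0.3   --   --   --   --    0    0    5    5    0    0    2    2
0.4   --   --   --    0    0    9    8    8    9    0    0    2
0.5   --   --   --    0    0   10   11   11    8    5    7    7
0.6   --   --    0    1    0    6    6    6    6    0    9    9
0.7   --   --   --    7   13   12   13    6    6    0    2    2
0.8   --   --   --   --   13   13   13   13   17   17    2    3
```

Tray fit: the origin is near (0.597, 0.000), the yaw is -3.4° and the floor plane has a slope of 0.176. The lid height above the floor is 42 mm for the tin and 48 mm for the whistle, so both agree with the description. I'll push each one with the fingers partly open as a cradle, low and from the uphill side. The tin goes first, and the tool needs a turn of -17.2°.

```bash
python3 -m crank '[[[0.02,0.032,0,-6],[0.042,0.066,-0.005,-12],[0.064,0.1,-0.01,-17.2],[0.086,0.134,-0.015,-17.2],[0.108,0.169,-0.02,-17.2]]]' 0.26 30; python3 -m crank '[[[0.021,0.033,0,0],[0.042,0.066,0,0],[0.064,0.1,0,0],[0.086,0.134,0,0],[0.108,0.169,0,0]]]'
```

```text
t: 0.52
tool_pos: [0.2581, -0.436, 0.2104]
tool_rot: [-2.191, 0.064, 2.191]
contact_force: [0.9, -0.1, 0.1]
opening: 0.0253
t: 0.93
tool_pos: [0.366, -0.2669, 0.2109]
tool_rot: [-2.191, 0.065, 2.191]
contact_force: [0.8, -0.6, -0.2]
opening: 0.0221
```

```bash
python3 -m crank '[[[0.021,0.033,0,0],[0.042,0.066,0,0],[0.064,0.1,0,0],[0.086,0.134,0,0],[0.106,0.166,0,0]]]'; python3 -m crank '[[[0.014,0.022,-0.01,0],[0.014,0.022,-0.04,0],[0.014,0.022,-0.07,0],[0.014,0.022,-0.07,0]]]'
python3 - <<'E'
from station import *;from h import *
q=get_obs();print(q["tool_pos"].round(4),Ro.from_rotvec(q["tool_rot"]).as_matrix().round(3))
for n in("top","side","wrist"):
    im,d=get_image(n);cv2.imwrite(f"pics/{n}1.png",im[:,:,::-1])
a=cv2.imread("pics/side1.png")[130:290,190:420];cv2.imwrite("pics/s1c.png",cv2.resize(a,None,fx=3,fy=3))
E
```

```text
t: 1.35
tool_pos: [0.4722, -0.1006, 0.211]
tool_rot: [-2.192, 0.063, 2.192]
contact_force: [0.6, -0.9, 0.2]
opening: 0.022
t: 1.68
tool_pos: [0.4814, -0.0787, 0.1344]
tool_rot: [-2.178, 0.059, 2.204]
contact_force: [-1.4, -0.2, -1.2]
opening: 0.022
[ 0.4814 -0.0787  0.1344] [[-0.012 -0.057 -0.998]
 [ 0.004 -0.998  0.057]
 [-1.    -0.003  0.012]]
```

View pics/s1c.png

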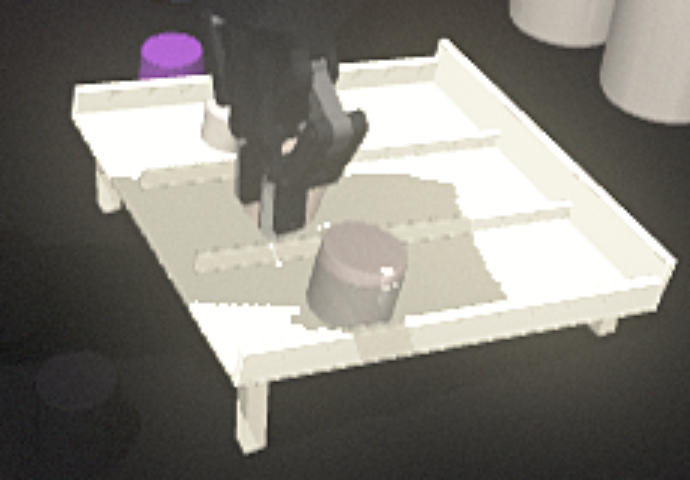

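View pics/wrist1.png

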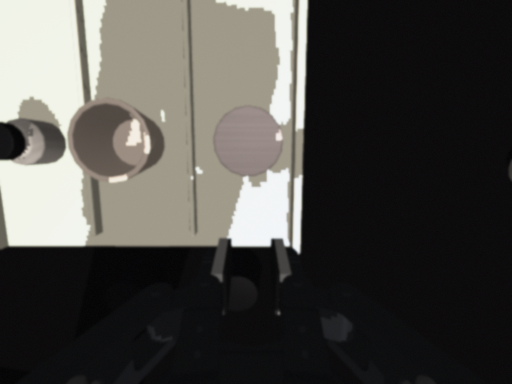

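The wrist view shows the tin at (248,140), straight ahead of the fingers centred at about (252,250). The cup is at (110,140), clear of them. I'll descend behind the tin.

```bash
python3 -m crank '[[[0,0,-0.015,0],[0,0,-0.035,0],[0,0,-0.053,0],[0,0,-0.064,0],[0,0,-0.066,0]]]'; python3 -m crank '[[[0,0,0,0],[0,0,0,0]]]'
```

```text
t: 2.25
tool_pos: [0.4853, -0.0811, 0.0749]
tool_rot: [-2.19, 0.065, 2.192]
contact_force: [-1.2, 0.5, 0.7]
opening: 0.0223
t: 2.42
tool_pos: [0.4868, -0.0813, 0.077]
tool_rot: [-2.195, 0.065, 2.189]
contact_force: [-0.1, 0.0, 0.4]
opening: 0.0221
```

```bash
python3 -m crank '[[[0.004,0,-0.002,0],[0.008,0,-0.003,0],[0.012,0,-0.004,0],[0.016,0,-0.005,0],[0.02,0,-0.006,0]]]'; for i in 1 ; do python3 -m crank '[[[0.006,-0.0004,-0.001,0],[0.012,-0.0007,-0.002,0],[0.018,-0.001,-0.003,0],[0.024,-0.0014,-0.0042,0],[0.03,-0.0018,-0.0053,0]]]'; done
python3 - <<'E'
from station import *;from h import *
for n in("top","wrist"):
    im,d=get_image(n);cv2.imwrite(f"pics/{n}2.png",im[:,:,::-1])
E
```

```text
t: 2.83
tool_pos: [0.5063, -0.0808, 0.0694]
tool_rot: [-2.192, 0.064, 2.192]
contact_force: [-1.0, 0.5, 0.4]
opening: 0.022
t: 3.25
tool_pos: [0.5363, -0.0826, 0.0638]
tool_rot: [-2.192, 0.064, 2.192]
contact_force: [-1.1, 0.5, 0.2]
opening: 0.0224
```

View pics/wrist2.png

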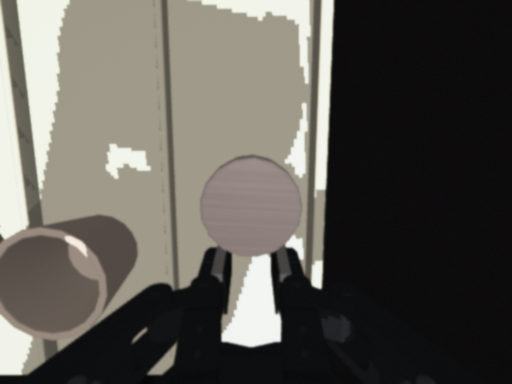

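The tin sits in the cradle at (251,206), upright and sliding, and the cup at (50,283) is untouched. I'll keep going down the lane.

```bash
python3 -m crank '[[[0.006,-0.0004,-0.001,0],[0.012,-0.0007,-0.002,0],[0.018,-0.001,-0.003,0],[0.024,-0.0014,-0.0042,0],[0.03,-0.0018,-0.0053,0]]]';  python3 -m crank '[[[0.006,-0.0004,-0.001,0],[0.012,-0.0007,-0.002,0],[0.018,-0.001,-0.003,0],[0.024,-0.0014,-0.0042,0],[0.03,-0.0018,-0.0053,0]]]';  python3 -m crank '[[[0.006,-0.0004,-0.001,0],[0.012,-0.0007,-0.002,0],[0.018,-0.001,-0.003,0],[0.024,-0.0014,-0.0042,0],[0.03,-0.0018,-0.0053,0]]]'; python3 -m crank '[[[0.004,-0.0002,-0.0007,0],[0.008,-0.0005,-0.0014,0],[0.012,-0.0007,-0.0021,0],[0.016,-0.0009,-0.0028,0],[0.016,-0.0009,-0.0028,0]]]'
python3 - <<'E'
from station import *;from h import *
print(get_obs()["tool_pos"].round(4))
for n in("side","wrist"):
    im,d=get_image(n);cv2.imwrite(f"pics/{n}3.png",im[:,:,::-1])
a=cv2.imread("pics/side3.png")[130:290,190:420];a=cv2.resize(a,(400,278));b=cv2.resize(cv2.imread("pics/wrist3.png"),(400,300))
cv2.imwrite("pics/c3.png",np.hstack([a,b[:278]]))
E
```

```text
t: 3.77
tool_pos: [0.5663, -0.0844, 0.0586]
tool_rot: [-2.192, 0.064, 2.192]
contact_force: [-0.2, 0.2, -0.3]
opening: 0.022
t: 4.18
tool_pos: [0.5963, -0.0862, 0.0533]
tool_rot: [-2.192, 0.064, 2.192]
contact_force: [0.0, 0.5, 0.3]
opening: 0.022
t: 4.6
tool_pos: [0.6262, -0.088, 0.048]
tool_rot: [-2.192, 0.064, 2.192]
contact_force: [0.0, 0.8, -0.1]
opening: 0.0221
t: 5.02
tool_pos: [0.6424, -0.089, 0.0453]
tool_rot: [-2.193, 0.064, 2.191]
contact_force: [0.7, 0.1, -0.6]
opening: 0.0221
[ 0.6424 -0.089   0.0453]
```

View pics/c3.png

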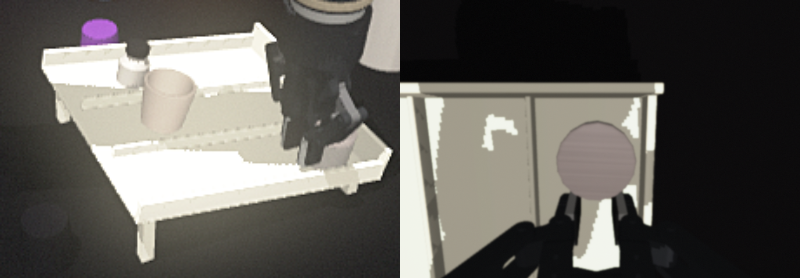

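The tin is upright in the cradle, with a gap left before the stop. I'll advance the rest slowly and watch the force.

```bash
python3 -m crank '[[[0.002,-0.0001,-0.0004,0],[0.004,-0.0002,-0.0007,0],[0.006,-0.0004,-0.001,0],[0.008,-0.0005,-0.0014,0],[0.008,-0.0005,-0.0014,0]]]'; python3 -m crank '[[[0.001,0,-0.0002,0],[0.002,-0.0001,-0.0004,0],[0.003,-0.0002,-0.0005,0],[0.003,-0.0002,-0.0005,0]]]'
python3 - <<'E'
from station import *;from h import *
im,d=get_image("wrist");m=camera_model("wrist");cv2.imwrite("pics/wrist4.png",im[:,:,::-1])
print(get_obs()["tool_pos"].round(4),get_obs()["contact_force"].round(2))
P=pts(m,d);o=np.array([.597,-.0001]);ex=np.array([.9982,-.0593]);ey=np.array([.0593,.9982])
xt=(P[...,:2]-o)@ex;yt=(P[...,:2]-o)@ey;h=P[...,2]-(.14984-.17557*P[...,0]+.0092*P[...,1])
k=(d>0)&(xt>.03)&(xt<.145)&(yt<-.05)&(yt>-.118)&(h>.036)&(h<.046)
(cx,cy),r=cv2.minEnclosingCircle(np.c_[xt[k],yt[k]].astype(np.float32)*1000);print("lid",cx,cy,r,k.sum(),"base x",cx-7)
E
```

```text
t: 5.53
tool_pos: [0.65, -0.0894, 0.0439]
tool_rot: [-2.192, 0.064, 2.191]
contact_force: [-0.0, -0.4, -0.1]
opening: 0.0223
t: 5.87
tool_pos: [0.6528, -0.0896, 0.0434]
tool_rot: [-2.192, 0.064, 2.192]
contact_force: [-0.2, -0.7, -0.3]
opening: 0.0219
[ 0.6528 -0.0896  0.0434] [-0.2  -0.12 -0.5 ]
lid 83.57460021972656 -84.66703033447266 36.21974563598633 8711 base x 76.57460021972656
```

View pics/wrist4.png

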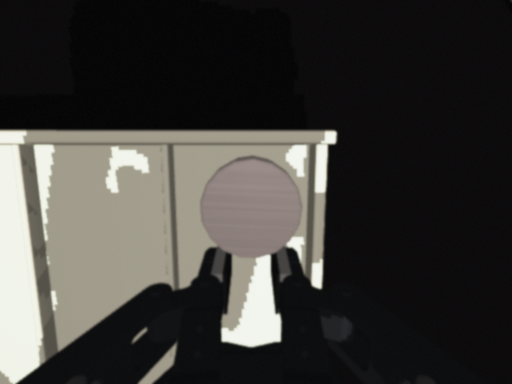

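```bash
cat >> h.py <<'E'
def tray(P):
    o=np.array([.597,-.0001]);ex=np.array([.9982,-.0593]);ey=np.array([.0593,.9982])
    return (P[...,:2]-o)@ex,(P[...,:2]-o)@ey,P[...,2]-(.14984-.17557*P[...,0]+.0092*P[...,1])
E
python3 - <<'E'
from station import *;from h import *
im,d=get_image("wrist");m=camera_model("wrist")
xt,yt,h=tray(pts(m,d));print(m["xyz"])
s=np.zeros(h.shape,bool);s[150:246,190:315]=1
k=s&(h>.034)&(h<.05)
X=np.c_[xt[k],yt[k]].astype(np.float32)*1000;(cx,cy),r=cv2.minEnclosingCircle(X);print("lid",cx,cy,r,"x range",np.percentile(X[:,0],[1,99]),"h",np.median(h[k]))
s[:]=0;s[125:150,180:300]=1;k=s&(h>.026)&(h<.037);print("stop top x",np.percentile(xt[k],[2,50,98]),np.median(h[k]))
E
```

```text
[ 0.73628659 -0.09361707  0.18574868]
lid 96.90653991699219 -85.0159683227539 23.26496696472168 x range [ 81.03044205 118.63901291] h 0.04037702583962559
stop top x [0.12435207 0.12808697 0.13086573] 0.032136976535818644
```

The lid centre is at x_t 97 mm, so the base is at about 90 mm, 4 mm from the stop. I'll nudge it 3 mm more, then back off, lift and go over to the whistle.

```bash
python3 -m crank '[[[0.001,0,-0.0002,0],[0.002,-0.0001,-0.0004,0],[0.003,-0.0002,-0.0005,0],[0.003,-0.0002,-0.0005,0]]]'
python3 - <<'E'
from station import *;from h import *
im,d=get_image("wrist");m=camera_model("wrist");cv2.imwrite("pics/wrist5.png",im[:,:,::-1])
xt,yt,h=tray(pts(m,d))
s=np.zeros(h.shape,bool);s[150:246,190:315]=1
k=s&(h>.034)&(h<.05)
X=np.c_[xt[k],yt[k]].astype(np.float32)*1000;(cx,cy),r=cv2.minEnclosingCircle(X);print("lid",cx,cy,r,"h",np.median(h[k]))
E
python3 -m crank '[[[-0.004,0,0.001,0],[-0.012,0.001,0.002,0],[-0.022,0.001,0.005,0],[-0.03,0.002,0.02,0],[-0.035,0.002,0.05,0]]]'; python3 -m crank '[[[-0.01,0,0.03,0],[-0.02,0,0.065,0],[-0.03,0,0.095,0],[-0.03,0,0.1,0],[-0.03,0,0.1,0]]]'
python3 - <<'E'
from station import *;from h import *
im,d=get_image("wrist");m=camera_model("wrist");cv2.imwrite("pics/wrist6.png",im[:,:,::-1])
im,d=get_image("top");cv2.imwrite("pics/top6.png",im[:,:,::-1])
E
```

```text
t: 6.3
tool_pos: [0.6558, -0.0898, 0.0429]
tool_rot: [-2.192, 0.064, 2.192]
contact_force: [-0.3, 1.0, 0.5]
opening: 0.0221
lid 99.95677947998047 -84.86064147949219 23.4285888671875 h 0.040346271330709484
t: 6.77
tool_pos: [0.6157, -0.0868, 0.0886]
tool_rot: [-2.18, 0.062, 2.201]
contact_force: [0.4, -0.1, -0.4]
opening: 0.0224
t: 7.18
tool_pos: [0.5915, -0.0882, 0.197]
tool_rot: [-2.2, 0.066, 2.185]
contact_force: [0.9, 0.0, 0.6]
opening: 0.022
```

View pics/wrist6.png

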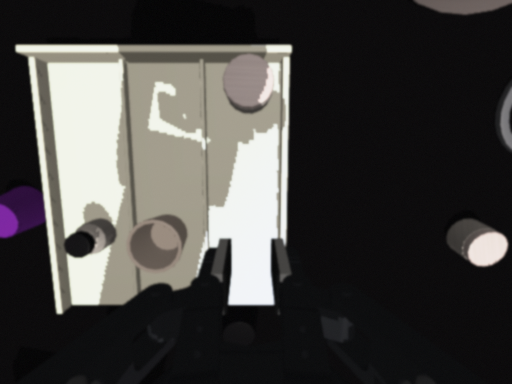

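The tin stands against the stop at (248,82). The whistle is at (85,240) and the cup at (157,244), neither disturbed. Now I'll move over behind the whistle at a safe height.

```bash
python3 -m crank '[[[-0.018,0.033,0,0],[-0.037,0.068,0,0],[-0.056,0.103,0,0],[-0.075,0.138,0,0],[-0.094,0.172,0,0]]]'; python3 -m crank '[[[0,0,-0.01,0],[0,0,-0.025,0],[0,0,-0.04,0],[0,0,-0.05,0],[0,0,-0.05,0]]]'
python3 - <<'E'
from station import *;from h import *
im,d=get_image("wrist");cv2.imwrite("pics/wrist7.png",im[:,:,::-1])
q=get_obs();print(q["tool_pos"].round(4),tray(q["tool_pos"]))
E
```

```text
t: 7.7
tool_pos: [0.4941, 0.0855, 0.1898]
tool_rot: [-2.186, 0.065, 2.197]
contact_force: [0.7, 0.4, 0.8]
opening: 0.0222
t: 8.12
tool_pos: [0.4938, 0.0839, 0.1379]
tool_rot: [-2.182, 0.065, 2.201]
contact_force: [-1.2, 0.9, -1.6]
opening: 0.0219
[0.4949 0.0839 0.1398] (np.float64(-0.10687772109220291), np.float64(0.07775338753222082), np.float64(0.07612185508667822))
```

View pics/wrist7.png

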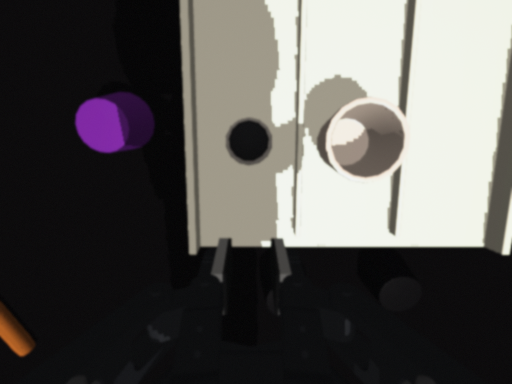

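The whistle at (249,140) is centred ahead of the fingers, and the cup at (367,140) is well clear. I'll descend and push.

```bash
python3 -m crank '[[[0,0,-0.015,0],[0,0,-0.035,0],[0,0,-0.055,0],[0,0,-0.066,0],[0,0,-0.068,0]]]'; python3 -m crank '[[[0,0,0,0],[0.004,0,-0.001,0],[0.008,0,-0.002,0],[0.012,-0.001,-0.003,0],[0.016,-0.001,-0.004,0]]]';  python3 -m crank '[[[0.006,-0.0004,-0.001,0],[0.012,-0.0007,-0.002,0],[0.018,-0.001,-0.003,0],[0.024,-0.0014,-0.0042,0],[0.03,-0.0018,-0.0053,0]]]'
python3 - <<'E'
from station import *;from h import *
im,d=get_image("wrist");cv2.imwrite("pics/wrist8.png",im[:,:,::-1])
q=get_obs();print(q["tool_pos"].round(4),tray(q["tool_pos"]))
E
```

```text
t: 8.58
tool_pos: [0.4952, 0.0839, 0.0726]
tool_rot: [-2.187, 0.065, 2.196]
contact_force: [-0.5, 0.1, 0.1]
opening: 0.0225
t: 9.0
tool_pos: [0.514, 0.0831, 0.0719]
tool_rot: [-2.194, 0.064, 2.19]
contact_force: [0.8, 0.4, -0.5]
opening: 0.0223
t: 9.42
tool_pos: [0.5433, 0.0814, 0.0655]
tool_rot: [-2.192, 0.064, 2.192]
contact_force: [-0.6, 0.8, 0.7]
opening: 0.0222
[0.5442 0.0812 0.0655] (np.float64(-0.057526160976437), np.float64(0.07803602424436407), np.float64(0.010465629859530812))
```

View pics/wrist8.png

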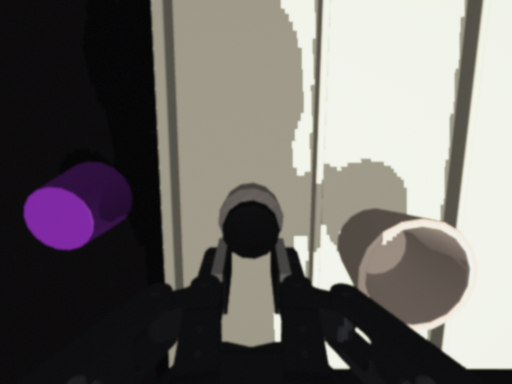

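The whistle is upright in the cradle: knob at (250,229), body edge showing at (252,190). I'll continue.

```bash
python3 -m crank '[[[0.006,-0.0004,-0.001,0],[0.012,-0.0007,-0.002,0],[0.018,-0.001,-0.003,0],[0.024,-0.0014,-0.0042,0],[0.03,-0.0018,-0.0053,0]]]';  python3 -m crank '[[[0.006,-0.0004,-0.001,0],[0.012,-0.0007,-0.002,0],[0.018,-0.001,-0.003,0],[0.024,-0.0014,-0.0042,0],[0.03,-0.0018,-0.0053,0]]]';  python3 -m crank '[[[0.006,-0.0004,-0.001,0],[0.012,-0.0007,-0.002,0],[0.018,-0.001,-0.003,0],[0.024,-0.0014,-0.0042,0],[0.03,-0.0018,-0.0053,0]]]'; python3 -m crank '[[[0.006,-0.0004,-0.001,0],[0.012,-0.0007,-0.002,0],[0.018,-0.001,-0.003,0],[0.024,-0.0014,-0.0042,0],[0.028,-0.0017,-0.005,0]]]'; python3 -m crank '[[[0.001,0,0,0],[0.001,0,0,0]]]'
python3 - <<'E'
from station import *;from h import *
im,d=get_image("wrist");cv2.imwrite("pics/wrist9.png",im[:,:,::-1])
q=get_obs();print(q["tool_pos"].round(4),tray(q["tool_pos"]))
E
```

```text
t: 9.88
tool_pos: [0.5732, 0.0796, 0.0601]
tool_rot: [-2.192, 0.064, 2.192]
contact_force: [0.1, 0.5, -1.2]
opening: 0.0224
t: 10.3
tool_pos: [0.6032, 0.0778, 0.0549]
tool_rot: [-2.192, 0.064, 2.192]
contact_force: [-0.6, 0.1, 0.6]
opening: 0.0222
t: 10.72
tool_pos: [0.6332, 0.076, 0.0496]
tool_rot: [-2.192, 0.064, 2.192]
contact_force: [-0.4, 0.4, 0.5]
opening: 0.0218
t: 11.13
tool_pos: [0.6614, 0.0742, 0.0446]
tool_rot: [-2.192, 0.064, 2.192]
contact_force: [-0.1, 0.4, 0.0]
opening: 0.0223
t: 11.3
tool_pos: [0.6619, 0.0743, 0.0446]
tool_rot: [-2.192, 0.064, 2.192]
contact_force: [-0.1, -0.5, 0.0]
opening: 0.0222
[0.6617 0.0743 0.0447] (np.float64(0.06021454544700724), np.float64(0.07809762369599485), np.float64(0.010344593238777615))
```

View pics/wrist9.png

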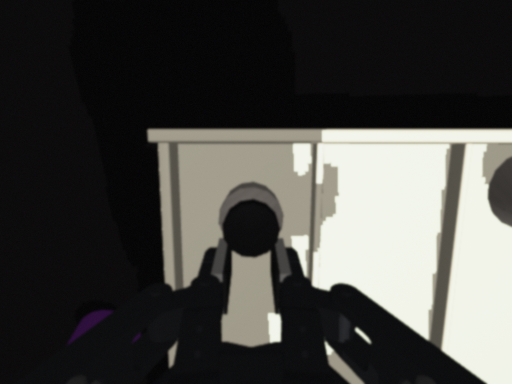

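```bash
python3 -m crank '[[[0.003,-0.0002,-0.0005,0],[0.006,-0.0004,-0.001,0],[0.009,-0.0006,-0.0016,0],[0.012,-0.0007,-0.0021,0],[0.012,-0.0007,-0.0021,0]]]'; python3 -m crank '[[[0.001,0,0,0],[0.001,0,0,0]]]'
python3 - <<'E'
from station import *;from h import *
im,d=get_image("wrist");m=camera_model("wrist");cv2.imwrite("pics/wrist10.png",im[:,:,::-1])
q=get_obs();print(q["tool_pos"].round(4),tray(q["tool_pos"]))
xt,yt,h=tray(pts(m,d));s=np.zeros(h.shape,bool);s[175:240,215:287]=1
for lo,hi in((.020,.028),(.038,.05)):
    k=s&(h>lo)&(h<hi)&(d>0);X=np.c_[xt[k],yt[k]].astype(np.float32)*1000;print(k.sum(),np.median(h[k]),cv2.minEnclosingCircle(X),np.percentile(X[:,0],[1,50,99]))
E
```

```text
t: 11.77
tool_pos: [0.6742, 0.0735, 0.0426]
tool_rot: [-2.192, 0.064, 2.191]
contact_force: [-0.0, -0.7, -1.0]
opening: 0.0222
t: 11.93
tool_pos: [0.6748, 0.0736, 0.0426]
tool_rot: [-2.192, 0.064, 2.192]
contact_force: [-0.0, -0.0, 0.5]
opening: 0.0222
[0.6747 0.0736 0.0426] (np.float64(0.07321121940048064), np.float64(0.07816248682361199), np.float64(0.010542403248204942))
685 0.025883296114518332 ((97.93920135498047, 79.52586364746094), 17.03678321838379) [ 93.47556488 109.33577728 114.27057983]
1921 0.046568801169725914 ((101.6919937133789, 79.22213745117188), 12.812914848327637) [ 98.00072327 105.54171753 113.83109436]
```

View pics/wrist10.png

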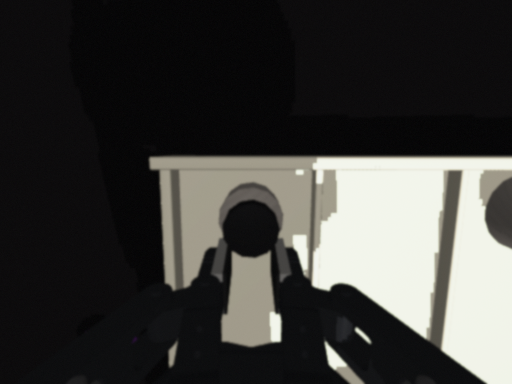

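Both the body ring and the knob put the whistle's base at x_t 93.7 mm, upright, with 7 mm still to go. I'll push 6 mm more slowly.

```bash
python3 -m crank '[[[0.0015,-0.0001,-0.0003,0],[0.003,-0.0002,-0.0005,0],[0.0045,-0.0003,-0.0008,0],[0.006,-0.0004,-0.001,0],[0.006,-0.0004,-0.001,0]]]'
python3 - <<'E'
from station import *;from h import *
im,d=get_image("wrist");m=camera_model("wrist")
xt,yt,h=tray(pts(m,d));s=np.zeros(h.shape,bool);s[175:240,215:287]=1
for lo,hi in((.020,.028),(.038,.05)):
    k=s&(h>lo)&(h<hi)&(d>0);X=np.c_[xt[k],yt[k]].astype(np.float32)*1000;print(k.sum(),cv2.minEnclosingCircle(X))
E
python3 -m crank '[[[-0.004,0,0.001,0],[-0.012,0.001,0.002,0],[-0.022,0.001,0.005,0],[-0.03,0.002,0.02,0],[-0.035,0.002,0.05,0]]]'; python3 -m crank '[[[-0.015,-0.0,0.03,0],[-0.04,0.0,0.065,0],[-0.07,0.0,0.1,0],[-0.105,0.0,0.12,0],[-0.14,0,0.13,0]]]'; python3 -m crank '[[[-0.03,0,0,0],[-0.06,-0.0,0,0],[-0.08,0,0,0],[-0.08,0,0,0]]]'
python3 - <<'E'
from station import *;from h import *
for n in("top","side"):
    im,d=get_image(n);cv2.imwrite(f"pics/{n}11.png",im[:,:,::-1]);np.save(f"pics/{n}11.npy",d)
a=cv2.resize(cv2.imread("pics/side11.png")[130:290,190:420],(400,300));b=cv2.resize(cv2.imread("pics/top11.png")[35:235,150:400],(400,300))
cv2.imwrite("pics/c11.png",np.hstack([a,b]))
m=camera_model("top");d=np.load("pics/top11.npy");xt,yt,h=tray(pts(m,d))
for nm,x0,x1,y0,y1,lo,hi in(("tin",.06,.126,-.115,-.05,.036,.046),("whistle",.07,.13,.05,.11,.04,.052),("cup",-.1,0,-.035,.035,.04,.055)):
    for tag in("0","11"):
        dd=np.load(f"pics/top{tag}.npy");xt,yt,h=tray(pts(m,dd))
        k=(dd>0)&(xt>x0)&(xt<x1)&(yt>y0)&(yt<y1)&(h>lo)&(h<hi)
        if k.sum()>20:print(nm,tag,k.sum(),cv2.minEnclosingCircle(np.c_[xt[k],yt[k]].astype(np.float32)*1000))
E
```

```text
t: 12.4
tool_pos: [0.6809, 0.0732, 0.0416]
tool_rot: [-2.192, 0.064, 2.191]
contact_force: [-0.2, -0.5, -0.4]
opening: 0.0223
686 ((104.03076171875, 79.42906951904297), 16.905094146728516)
1922 ((108.17998504638672, 79.15852355957031), 12.831811904907227)
t: 12.87
tool_pos: [0.6404, 0.0754, 0.0871]
tool_rot: [-2.181, 0.064, 2.203]
contact_force: [-0.2, -0.2, -0.3]
opening: 0.022
t: 13.28
tool_pos: [0.5053, 0.0752, 0.2257]
tool_rot: [-2.198, 0.064, 2.185]
contact_force: [0.2, -0.5, 0.4]
opening: 0.0221
t: 13.62
tool_pos: [0.4222, 0.0755, 0.2212]
tool_rot: [-2.192, 0.063, 2.192]
contact_force: [0.5, -0.8, -0.5]
opening: 0.0224
tin 11 611 ((97.83267211914062, -86.95176696777344), 23.667762756347656)
whistle 11 212 ((105.59507751464844, 77.3967056274414), 13.142151832580566)
cup 0 374 ((-50.81989288330078, 3.8114824295043945), 26.66710662841797)
cup 11 379 ((-50.940311431884766, 3.4436721801757812), 26.644058227539062)
```

View pics/c11.png

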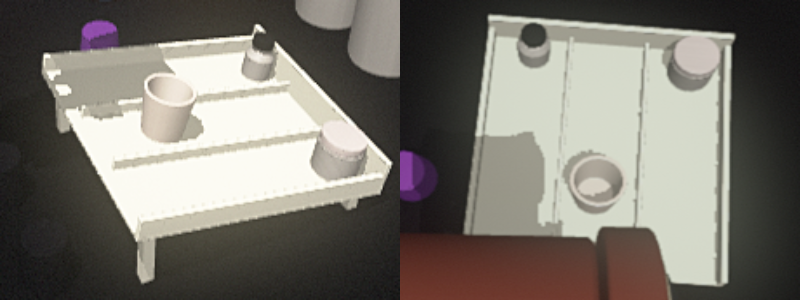

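The crop shows the whistle at (533,45) and the tin at (695,60), both upright at the stop, and the cup unmoved at (597,183). From the top camera the tin's base is at x_t 91 mm and the whistle's at 98 mm, against 93 and 100 mm from the wrist camera. Either way both are in range, and the cup has shifted 0.4 mm, within measurement noise. Handing in.

```bash
python3 -c "
from station import *
print(finish_job())"
```

```text
the job is handed in; nothing more can be done
None
```

I pushed the tin and then the whistle down their lanes with the partly open fingers, low and from the uphill side, then backed away and handed in at about 14 s. The station gave no verdict.

My last checks all passed:

| Item | Top camera (after retreat) | Wrist camera (before retreat) | Allowed |
|---|---|---|---|
| Tin, x in tray | about 91 mm | about 93 mm | 81–125 mm |
| Whistle, x in tray | about 98 mm | about 100 mm | 88–125 mm |
| Cup, shift from start | about 0.4 mm | not measured | under 20 mm |

- **Disagreement:** the two cameras differ by 2–3 mm, close to the calibration error. Each piece therefore rests 1–3 mm from the stop, and I can't say that it touches it.
- **Upright:** the final side and top pictures show the whistle, tin and cup all standing upright.
- **Force:** contact-force readings stayed under about 2 N throughout.

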